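# Bring up the sanding station from its control box

### The job

Start the sanding station at the grey control box, using closed fingers and only pressing: first press the white-dotted end of the black rocker fully down to switch on the power, then press the blue extractor button fully in, and then the green sander button fully in. Do not press the red mushroom stop or press the buttons out of turn, and leave the tape measure, the masking tape and the screw carton where they are.

Things in the scene. Friction and masses are not known exactly. Their poses are not given: they have to be found in the camera images.
- control_box: Grey control box fixed to the worktop, 190 x 190 mm, flat level top 50 mm above the worktop. Origin: centre of its underside, z up. Four controls stand on it in a square, each 40 mm from its centre along its x and y (80 mm apart), on square 54 x 54 mm bases 6 mm thick; which is at which corner varies. The bases' x and y axes are the box's.
- rocker_on_end (a point): Point beside the white dot on the rocker's dotted half, where to press: 18.5 mm from the pivot (centre of the rocker's base, 8 mm above the box's top), on the box's -x side of it. The black rocker is a shallow V, each half 25 mm long (box x), 30 mm wide. Off: this half slopes up 0.4 rad, its tip 10 mm above the pivot. On: it lies level, 58 mm above the worktop, and the other half slopes up.
- rocker (a joint): Angle of the rocker: 0 = off, 0.40 rad = fully on (hard stop). It grows as the dotted end goes down, takes about 3 N at the dot all the way, and stays where it is left.
- blue_button_top (a point): Centre of the flat round top (36 mm across) of the blue button; 18 mm above the box's top when out, 11 mm when fully in.
- blue_button (a joint): How far the blue button is pressed: 0 = out, 0.007 m = fully in. The cap slides straight down 7 mm with a steady resistance of about 4 N and a hard stop at the bottom, and it stays wherever it is left (no spring). 
- green_button_top (a point): Centre of the flat round top (36 mm across) of the green button; 18 mm above the box's top when out, 11 mm when fully in.
- green_button (a joint): How far the green button is pressed: 0 = out, 0.007 m = fully in. The cap slides straight down 7 mm with a steady resistance of about 4 N and a hard stop at the bottom, and it stays wherever it is left (no spring). 
- red_stop_top (a point): Centre of the top of the red mushroom stop, 40 mm across on a yellow base, 32 mm above the box's top (82 mm above the worktop). Not to be pressed.
- red_stop (a joint): How far the red stop is pressed: 0 = out, 0.007 m = fully in. It moves like the buttons, at about 4 N.
- tape_measure: Yellow tape measure, loose, 36 x 82 x 67 mm high, beside the box on its +y side. Origin at the centre of its underside.
- masking_tape: Roll of masking tape lying flat, loose, 98 mm across, 36 mm high, near the box's -x side. Origin at the centre of its underside.
- screw_box: Small brown and green screw carton, loose, 60 x 80 x 52 mm high, beside the box on its -y side. Origin at the centre of its underside.

How it is judged:
By the outcome, as a careful person would: the job done as asked, in the order asked, and still so for the second after the job is handed in, with the robot touching nothing.
It also fails if it takes over 38 s, if anything falls off the work surface, if the arm or the gripper's body presses on something with over 40 N, if the wrist force passes 120 N, or if a joint passes its speed limit or range.

### The arm

A 6-joint arm with a two-finger parallel gripper is mounted at the origin on the work surface; the furniture and walls round the work are solid. World frame = base frame: x ahead of the robot, y to its left, z up, the work surface at z = 0. Lengths are in m, angles in rad, forces in N, time in s.
With the tool pointing down it reaches from about 0.35 to 0.85 m from the base axis. Payload 8.1 kg.
Tool frame: the origin (TCP) lies midway between the tips of the shut fingers; the grasp point (between the pads) lies robot.grip_depth behind it (robot.grip_depth is the distance from the TCP to the grasp point, in m); z points along the fingers, y is the line along which they close (so a half turn about z gives the same grasp; the last joint's range is limited). The gripper opens to 93 mm and grips with 3 to 60 N. Pads are 15 mm wide; open, the fingers measure 128 mm over their backs; the gripper's body (75 mm by 188 mm) begins 65 mm behind the grasp point.
Start: joints at [1.25, 0.13, 1.488, -0, 1.523, -0.085], TCP at [0.14, 0.583, 0.219] pointing down, gripper open.
Joint ranges: [-2.96, 2.96], [-0.89, 2.26], [0.02, 2.5], [-1.34, 4.48], [0, 2.73], [-2.66, 2.66]. Speed limits (rad/s): [2.39, 2.39, 2.79, 3.14, 3.14, 3.14].

### API

Orientations are given as a rotation vector (axis times angle).
In Python, from plant import robot gives the robot as it stands.
- The arm moves only by the tool carry_out, never from a script. Its argument "rows" is a list of rows, each a list of 6 numbers: the shift along the tool's x, y, z in m, then the turn, a rotation vector about the tool's x, y, z in degrees. A call has 1 to 12 rows; each row is the pose to reach, as a shift and turn from the pose commanded when the call began, along the tool's axes at that moment; what a row does not reach only later rows make up. A row lasts 1/8 s, in which the tool goes at most 62.5 mm and 10.7 degrees, less where a joint would pass 70% of its speed; a pose out of reach is approached as far as the arm can. A call with a gripper value outside its range is refused whole. "jaw" is the closure in counts, from 0 (fully open) to 255 (shut), set as the call begins (left out, the last holds). The fingers move at their own pace and stop on an object; "force" is the grip in N (left out, the last holds). Time passes only in rows, so rows that repeat a pose let the fingers close. It gives the time, the measured TCP pose, the force, the opening and the grip force at its end, in the units of the state.
- robot.read_state(): the state, without advancing time (a new reading comes with each control period).
- robot.read_camera(name): name is "scene" or "top" or "wrist"; returns the picture (420x560x3 uint8, red, green, blue); there is no depth.
- robot.camera_model(name): a dict with "fx", "fy", "cx", "cy" (pixels), "dist" ([k1, k2, p1, p2, k3] as OpenCV has them; the pictures are not rectified), "R" (3x3) and "t" (3): a world point X has camera coordinates R X + t; the wrist camera has in their place "mount" (4x4, takes a point from camera to tool coordinates, whose origin is the TCP and whose axes are the flange's). Camera axes: x right, y down, z forward; pixel columns grow to the right and rows downward; lengths in m; the calibration is good to about 2 mm. A picture is of the moment at which its call begins: read the wrist's pose just before it. camera_model takes no time and is no camera call.
- robot.close_job(): hands the job in; it is judged then, once.
Trained networks look in the newest picture that a camera, given by its name, has taken for a name from the list of things; names that differ only in an ending like _2 or _b are one class to them, and where a whole thing is asked for, a point or a joint stands for the part that bears it (a point fixed in the world has none). Each returns a list of dicts, best first, with "conf" (0 to 1); they miss things now and then, are a little off and sometimes report something else, mostly with a low value. They report only what shows in the picture. A call takes as long as a camera call.
- robot.outline_of(camera, target): "pixels" (420x560 bool, what is visible of it) and "pixel" ([column, row] in pixels, amid what is visible of it).
The state is a dict: "t": time; "q": joint angles; "dq": joint speeds; "joint_torque": joint torques, N m; "tool_pos": TCP position; "orientation": TCP orientation; "force": force on the tool from outside, world axes, zero at the start; "wrist_torque": the same for the moment, N m; "opening": finger opening in m; "gripper_force": force on a finger pad.
Only numpy, scipy, OpenCV 4.12 (cv2) and the standard library are available. Lean on these libraries where they do the work, as an engineer would, in place of code of your own. Each camera call takes 0.05 s, during which the arm holds its last target. There are 200 camera calls.

## Working session

There is one attempt and no reset: what is moved stays moved. The work goes in short steps, Python scripts to look and compute and a tool call to move; the robot and the scene stay as the last step left them, time stands still between calls to the robot, and variables do not carry over. Pictures are saved under pics/ and viewed, at most 10 in all, crops included, and the job is handed in when it is done.

Besides the shell and the picture viewer there is one more tool, called after "Call:" as a command line: name --pt "numbers of a row" for each row, then --argument value for the rest. carry_out: Moves the arm, as the interface text tells. Its arguments: {"type":"object","properties":{"rows":{"type":"array"},"jaw":{"type":"number"},"force":{"type":"number"}},"required":["rows"]}

```bash
mkdir -p pics
cat > h.py <<'E'
import numpy as np, cv2
from plant import robot
def ray(cam,px,z):
    m=robot.camera_model(cam)
    K=np.array([[m['fx'],0,m['cx']],[0,m['fy'],m['cy']],[0,0,1]])
    u=cv2.undistortPoints(np.array([[px]],float),K,np.array(m['dist'],float))[0,0]
    R=np.array(m['R']);t=np.array(m['t'])
    if True:
        o=-R.T@t; d=R.T@np.array([u[0],u[1],1])
    return o+d*(z-o[2])/d[2]
E
python3 - <<'E'
from h import *
for c in ['top','scene']:
    im=robot.read_camera(c); cv2.imwrite(f'pics/{c}.png',im[:,:,::-1])
    for n,z in [('control_box',.05),('rocker_on_end',.06),('blue_button_top',.068),('green_button_top',.068),('red_stop_top',.082)]:
        for r in robot.outline_of(c,n)[:2]:
            print(c,n,round(r['conf'],2),np.round(r['pixel']),ray(c,r['pixel'],z).round(4))
s=robot.read_state();print(s['t'],s['tool_pos'],s['orientation'],robot.grip_depth)
E
```

```text
top control_box 0.74 [240. 214.] [0.5115 0.0852 0.05  ]
top rocker_on_end 0.75 [263. 228.] [0.4818 0.039  0.06  ]
top blue_button_top 0.57 [230. 240.] [0.46   0.1061 0.068 ]
top green_button_top 0.55 [215. 202.] [0.536  0.1341 0.068 ]
top red_stop_top 0.71 [251. 193.] [0.5518 0.0616 0.082 ]
scene control_box 0.87 [261. 215.] [0.5101 0.0587 0.05  ]
scene control_box 0.33 [192. 264.] [ 0.343  -0.0113  0.05  ]
scene rocker_on_end 0.84 [255. 223.] [0.4852 0.032  0.06  ]
scene blue_button_top 0.59 [229. 201.] [0.46   0.1073 0.068 ]
scene green_button_top 0.72 [258. 185.] [0.5376 0.1339 0.068 ]
scene red_stop_top 0.57 [284. 199.] [0.5574 0.0511 0.082 ]
scene red_stop_top 0.27 [229. 206.] [0.45   0.0769 0.082 ]
0.6 [0.14016393 0.58342212 0.21868645] [3.69520160e-01 3.11975911e+00 9.82957016e-05] 0.0188
```

View pics/top.png

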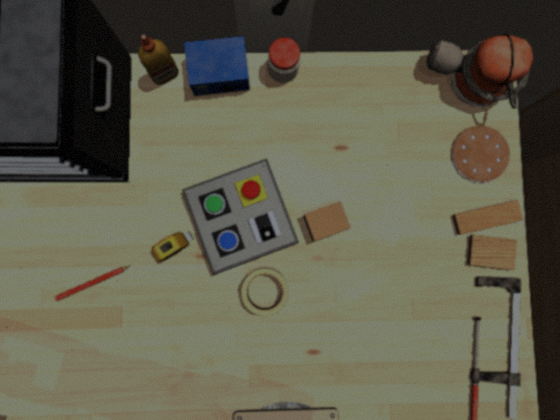

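View pics/scene.png

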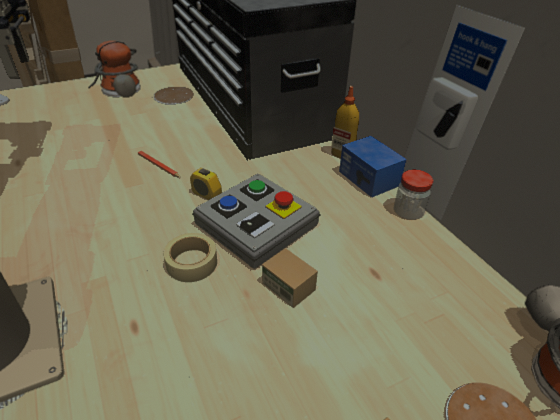

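The top view shows green at about (215,203), blue at (228,240), red at (251,189) and the rocker at (263,228), with its dot on the near (-x) side. The scene view agrees. I'll work out the move to a pose above the box.

```bash
cat >> h.py <<'E'
from scipy.spatial.transform import Rotation as Ro
def to(p,yaw_y):  # target TCP pointing down, tool y along angle yaw_y (deg)
    s=robot.read_state(); R=Ro.from_rotvec(s['orientation'])
    a=np.radians(yaw_y); y=np.array([np.cos(a),np.sin(a),0]); z=np.array([0,0,-1.])
    T=Ro.from_matrix(np.c_[np.cross(y,z),y,z])
    print('shift mm',(R.inv().apply(np.array(p)-s['tool_pos'])*1000).round(1),'turn',np.degrees((R.inv()*T).as_rotvec()).round(2),'t',s['t'],'F',np.round(s['force'],1),'pos',np.round(s['tool_pos'],4))
E
python3 - <<'E'
from h import *
to([.49,.06,.219],109.6)
print(robot.camera_model('wrist')['mount'])
E
```

```text
shift mm [-4.624e+02 -4.272e+02 -3.000e-01] turn [  0.     0.   -33.11] t 0.6 F [0.8 0.4 0. ] pos [0.1402 0.5834 0.2187]
[[-1.22111811e-03 -9.57864175e-01 -2.87218962e-01  8.15908160e-02]
 [ 9.99998467e-01 -8.09183117e-04 -1.55292225e-03 -2.42014887e-04]
 [ 1.25507585e-03 -2.87220418e-01  9.57863694e-01 -1.66782723e-01]
 [ 0.00000000e+00  0.00000000e+00  0.00000000e+00  1.00000000e+00]]
```

Call:
carry_out --pt "-0.04 -0.037 0 0 0 -3" --pt "-0.08 -0.074 0 0 0 -6" --pt "-0.12 -0.111 0 0 0 -9" --pt "-0.16 -0.148 0 0 0 -12" --pt "-0.2 -0.185 0 0 0 -15" --pt "-0.24 -0.222 0 0 0 -18" --pt "-0.28 -0.259 0 0 0 -21" --pt "-0.32 -0.296 0 0 0 -24" --pt "-0.36 -0.333 0 0 0 -27" --pt "-0.4 -0.37 0 0 0 -30" --pt "-0.44 -0.407 0 0 0 -33" --pt "-0.462 -0.427 0 0 0 -33.1" --jaw 255 --force 20

```text
t: 2.1
tool_pos: [0.4907, 0.0579, 0.2188]
orientation: [-0.532, 3.096, -0.001]
force: [0.1, 0.8, -0.2]
opening: 0.0004
gripper_force: 0.0
```

Call:
carry_out --pt "0 0 0 0 0 0" --pt "0 0 0 0 0 0"

```text
t: 2.35
tool_pos: [0.4893, 0.0607, 0.2186]
orientation: [0.534, -3.096, -0.001]
force: [0.6, 0.1, -0.4]
opening: 0.0004
gripper_force: 0.0
```

```bash
cat >> h.py <<'E'
def wray(px,z,s):
    m=robot.camera_model('wrist')
    K=np.array([[m['fx'],0,m['cx']],[0,m['fy'],m['cy']],[0,0,1]])
    u=cv2.undistortPoints(np.array([[px]],float),K,np.array(m['dist'],float))[0,0]
    M=np.array(m['mount']); R=Ro.from_rotvec(s['orientation'])
    o=R.apply(M[:3,3])+s['tool_pos']; d=R.apply(M[:3,:3]@[u[0],u[1],1])
    return o+d*(z-o[2])/d[2]
E
python3 - <<'E'
from h import *
s=robot.read_state(); im=robot.read_camera('wrist'); cv2.imwrite('pics/w1.png',im[:,:,::-1])
for n,z in [('control_box',.05),('rocker_on_end',.06),('blue_button_top',.068),('green_button_top',.068),('red_stop_top',.082)]:
    for r in robot.outline_of('wrist',n)[:1]:
        print(n,round(r['conf'],2),np.round(r['pixel']),wray(r['pixel'],z,s).round(4))
print(s['opening']); to([.49,.06,.219],109.6)
E
```

```text
control_box 0.98 [297. 195.] [0.487  0.0781 0.05  ]
rocker_on_end 0.56 [263. 183.] [0.4846 0.0359 0.06  ]
blue_button_top 0.58 [332. 184.] [0.4594 0.1073 0.068 ]
green_button_top 0.63 [332. 250.] [0.532  0.1363 0.068 ]
red_stop_top 0.56 [254. 248.] [0.5532 0.0491 0.082 ]
0.0004418868457233807
shift mm [-0.2 -1.2 -0.2] turn [-0.    0.02  0.06] t 2.65 F [ 0.5 -0.2 -0.4] pos [0.4894 0.061  0.2188]
```

View pics/w1.png

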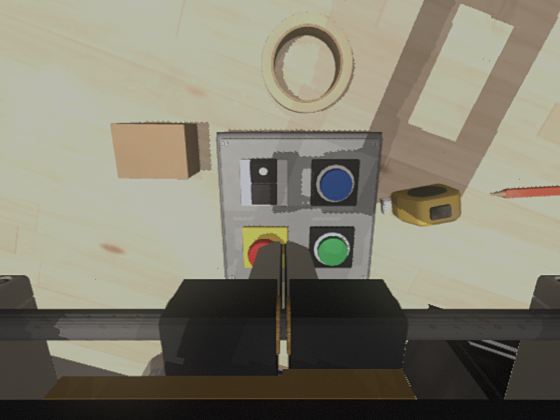

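Run:
```python
from h import *
s=robot.read_state()
a=wray([218,133],.05,s);b=wray([381,133],.05,s);print(a,b,np.linalg.norm(a-b),np.degrees(np.arctan2(*(b-a)[1::-1])))
for p,z in [((263,171),.065),((264,183),.058),((335,184),.068),((332,249),.068)]: print(wray(p,z,s).round(4))
for c in [(.4685,.024,.085)]: to(c,109.6)
```

```text
[ 0.45081457 -0.02819909  0.05      ] [0.39081979 0.14039176 0.05      ] 0.1789476138915373 109.58862441993836
[0.4713 0.0318 0.065 ]
[0.4851 0.0371 0.058 ]
[0.458  0.1104 0.068 ]
[0.5307 0.1367 0.068 ]
shift mm [ 32.1 -27.8 133.8] turn [-0.    0.02  0.06] t 2.65 F [ 0.5 -0.2 -0.4] pos [0.4894 0.061  0.2188]
```

Call:
carry_out --pt "0.01 -0.008 0.03 0 0 0" --pt "0.02 -0.016 0.07 0 0 0" --pt "0.03 -0.024 0.11 0 0 0" --pt "0.03 -0.024 0.138 0 0 0" --pt "0.03 -0.024 0.143 0 0 0" --pt "0.03 -0.024 0.148 0 0 0" --pt "0.03 -0.024 0.152 0 0 0" --pt "0.03 -0.024 0.156 0 0 0" --pt "0.03 -0.024 0.159 0 0 0" --pt "0.03 -0.024 0.161 0 0 0" --pt "0.03 -0.024 0.161 0 0 0"

```text
t: 4.03
tool_pos: [0.4696, 0.0274, 0.0582]
orientation: [-0.534, 3.096, -0.001]
force: [-5.2, -2.0, 8.6]
opening: 0.0004
gripper_force: 4.2
```

Run:
```python
from h import *
im=robot.read_camera('wrist'); cv2.imwrite('pics/w2.png',im[:,:,::-1])
to([.469,.028,.057],109.6)
```

```text
shift mm [0.4 0.7 1.2] turn [-0.02  0.01 -0.01] t 4.075 F [-5.1 -1.3  7.8] pos [0.4696 0.0274 0.0582]
```

View pics/w2.png

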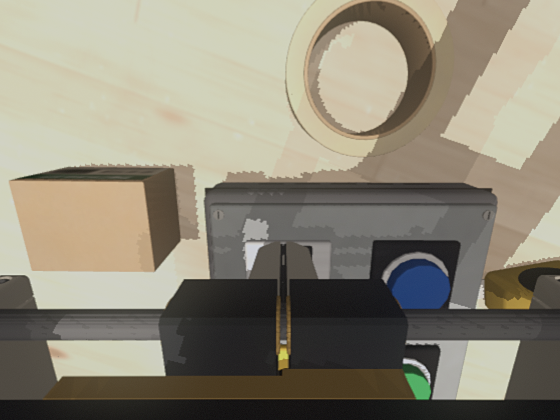

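The tool is on the rocker's dotted end, with about 8 N on it at 58 mm, so it looks to be at the stop. I'll press a little more, lift and check.

Call:
carry_out --pt "0 0 0.001 0 0 0" --pt "0 0 0.0015 0 0 0" --pt "0 0 0.0015 0 0 0"

```text
t: 4.45
tool_pos: [0.4697, 0.0274, 0.058]
orientation: [-0.535, 3.096, -0.001]
force: [-11.4, -1.6, 21.4]
opening: 0.0003
gripper_force: 11.0
```

Call:
carry_out --pt "0 0 -0.01 0 0 0" --pt "0 0 -0.04 0 0 0" --pt "0.02 0 -0.08 0 0 0" --pt "0.04 0 -0.1 0 0 0" --pt "0.04 0 -0.1 0 0 0" --pt "0.04 0 -0.1 0 0 0"

```text
t: 5.2
tool_pos: [0.4319, 0.0144, 0.1554]
orientation: [-0.534, 3.096, 0.0]
force: [0.2, -0.8, -1.1]
opening: 0.0004
gripper_force: 0.0
```

Run:
```python
from h import *
s=robot.read_state(); im=robot.read_camera('wrist'); cv2.imwrite('pics/w3.png',im[:,:,::-1])
for n,z in [('blue_button_top',.068),('green_button_top',.068)]:
    for r in robot.outline_of('wrist',n)[:1]:
        print(n,round(r['conf'],2),np.round(r['pixel']),wray(r['pixel'],z,s).round(4))
to([.459,.109,.08],109.6)
```

```text
blue_button_top 0.73 [366. 264.] [0.4536 0.106  0.068 ]
shift mm [-57.9  79.7  74.8] turn [ 0.06 -0.11 -0.  ] t 5.35 F [-0.4 -0.3  0.3] pos [0.4314 0.0145 0.1548]
```

View pics/w3.png

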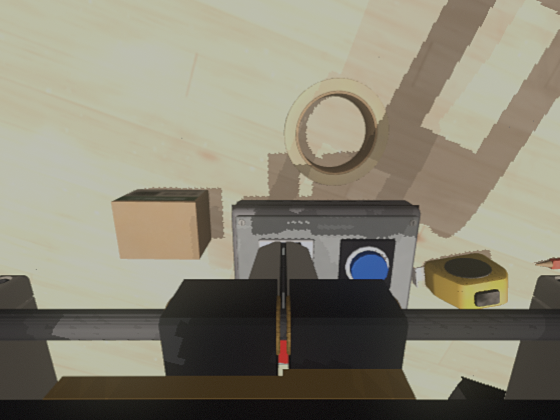

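The fingers hide the rocker here. I'll move to where it shows before pressing blue.

Call:
carry_out --pt "-0.03 0.018 -0.015 0 0 0" --pt "-0.06 0.036 -0.03 0 0 0" --pt "-0.08 0.048 -0.045 0 0 0" --pt "-0.08 0.048 -0.045 0 0 0" --pt "-0.08 0.048 -0.045 0 0 0"

```text
t: 5.98
tool_pos: [0.4902, 0.0859, 0.1997]
orientation: [0.534, -3.093, 0.0]
force: [0.4, -0.6, -0.1]
opening: 0.0004
gripper_force: 0.0
```

Run:
```python
from h import *
s=robot.read_state(); im=robot.read_camera('wrist'); cv2.imwrite('pics/w4.png',cv2.resize(im[100:300,170:430,::-1],None,fx=3,fy=3))
for n,z in [('blue_button_top',.068),('green_button_top',.068)]:
    for r in robot.outline_of('wrist',n)[:1]:
        print(n,round(r['conf'],2),np.round(r['pixel']),wray(r['pixel'],z,s).round(4))
to([.459,.109,.08],109.6)
```

```text
blue_button_top 0.98 [315. 179.] [0.4577 0.109  0.068 ]
green_button_top 0.92 [313. 248.] [0.5298 0.1356 0.068 ]
shift mm [ 21.3  32.5 120.2] turn [ 0.02 -0.09 -0.06] t 6.125 F [-0.3  0.2  0.1] pos [0.4901 0.0856 0.2001]
```

View pics/w4.png

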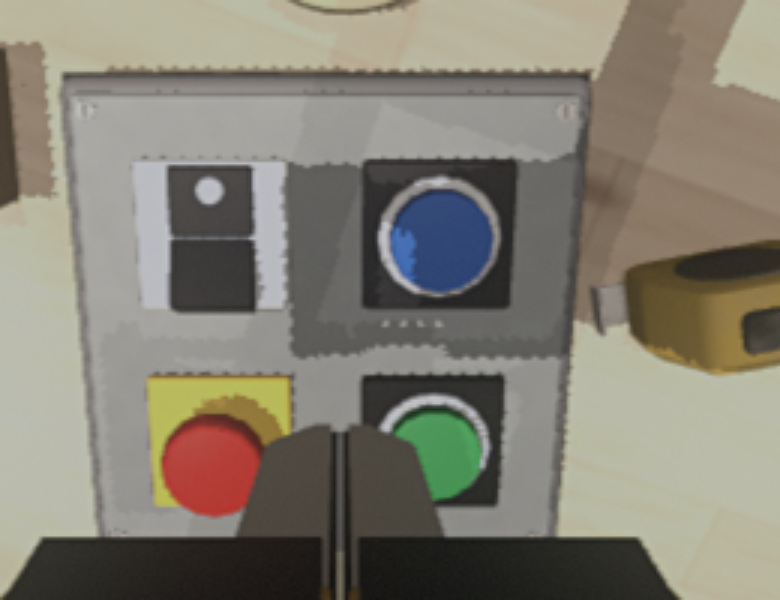

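The dotted half of the rocker lies level at crop (210,200), so the power is on. Blue is next.

Call:
carry_out --pt "0.01 0.015 0.03 0 0 0" --pt "0.0215 0.0315 0.07 0 0 0" --pt "0.0215 0.0315 0.11 0 0 0" --pt "0.0215 0.0315 0.128 0 0 0" --pt "0.0215 0.0315 0.131 0 0 0" --pt "0.0215 0.0315 0.134 0 0 0" --pt "0.0215 0.0315 0.136 0 0 0" --pt "0.0215 0.0315 0.138 0 0 0" --pt "0.0215 0.0315 0.14 0 0 0" --pt "0.0215 0.0315 0.141 0 0 0" --pt "0.0215 0.0315 0.141 0 0 0"

```text
t: 7.5
tool_pos: [0.4613, 0.1088, 0.0611]
orientation: [-0.534, 3.094, -0.001]
force: [1.2, -1.8, 7.8]
opening: 0.0007
gripper_force: 3.8
```

Call:
carry_out --pt "0 0 0.001 0 0 0" --pt "0 0 0.001 0 0 0"

```text
t: 7.75
tool_pos: [0.4614, 0.1088, 0.061]
orientation: [-0.534, 3.094, -0.001]
force: [-3.6, -1.9, 16.4]
opening: 0.0005
gripper_force: 8.0
```

Blue is at its stop: z 0.061 with 16 N. Lift and move 80 mm along box x to green.

Call:
carry_out --pt "0 0 -0.015 0 0 0" --pt "0 0 -0.04 0 0 0" --pt "-0.03 0 -0.045 0 0 0" --pt "-0.06 0 -0.045 0 0 0" --pt "-0.078 0 -0.04 0 0 0" --pt "-0.078 0 -0.025 0 0 0"

```text
t: 8.5
tool_pos: [0.5347, 0.1353, 0.0843]
orientation: [-0.535, 3.094, 0.0]
force: [-0.4, -0.6, -0.3]
opening: 0.0005
gripper_force: 0.0
```

Run:
```python
from h import *
im=robot.read_camera('wrist'); cv2.imwrite('pics/w5.png',im[:,:,::-1])
to([.5335,.1355,.0595],109.6)
```

```text
shift mm [-1.8  0.2 21.4] turn [ 0.05 -0.21  0.  ] t 8.55 F [-1.4 -0.9 -1.8] pos [0.5319 0.1347 0.081 ]
```

View pics/w5.png

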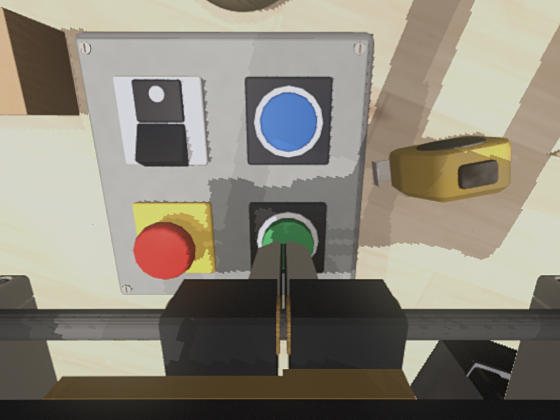

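The picture shows the rocker on, with its dotted half level at (157,95) and the other half raised. Blue is pressed down in its ring (288,121), and the tool is over green (287,240).

Call:
carry_out --pt "-0.001 0 0.01 0 0 0" --pt "-0.001 0 0.013 0 0 0" --pt "-0.001 0 0.016 0 0 0" --pt "-0.001 0 0.019 0 0 0" --pt "-0.001 0 0.022 0 0 0" --pt "-0.001 0 0.024 0 0 0" --pt "-0.001 0 0.025 0 0 0" --pt "-0.001 0 0.025 0 0 0"

```text
t: 9.55
tool_pos: [0.5347, 0.1351, 0.061]
orientation: [0.535, -3.096, 0.0]
force: [-10.5, -2.6, 18.3]
opening: 0.0004
gripper_force: 9.3
```

Call:
carry_out --pt "0 0 -0.015 0 0 0" --pt "0 0 -0.05 0 0 0" --pt "0 0 -0.09 0 0 0" --pt "-0.04 0 -0.12 0 0 0" --pt "-0.08 0 -0.14 0 0 0" --pt "-0.1 0 -0.14 0 0 0" --pt "-0.1 0 -0.14 0 0 0"

```text
t: 10.42
tool_pos: [0.6298, 0.1691, 0.1991]
orientation: [-0.535, 3.095, 0.0]
force: [-0.4, -0.2, -0.3]
opening: 0.0004
gripper_force: 0.0
```

Run:
```python
from h import *
im=robot.read_camera('wrist'); cv2.imwrite('pics/w6.png',cv2.resize(im[:,:,::-1],(784,588)))
```

```text
(no output)
```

View pics/w6.png

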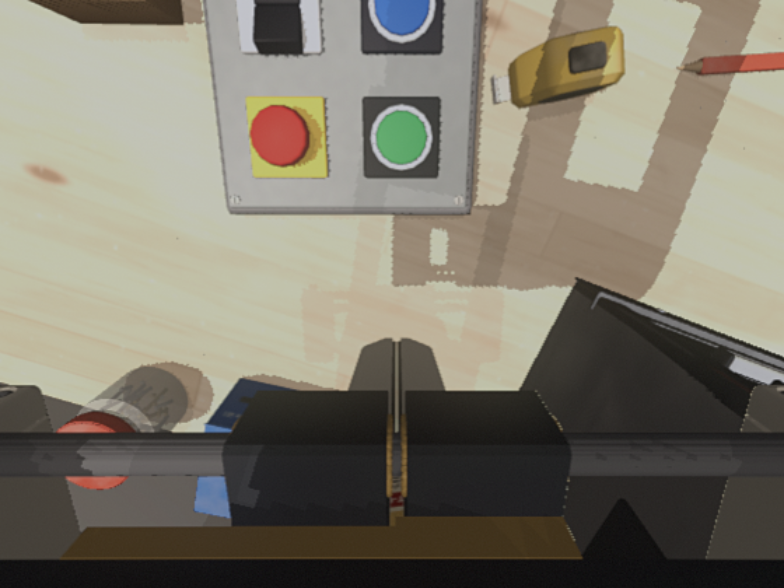

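Green sits down in its ring (401,137), red at (280,135) is untouched, and the tool is clear of everything.

```bash
python3 -c "
from plant import robot
print(robot.close_job())"
```

```text
the job is handed in; nothing more can be done
None
```

The job is handed in: I pressed the rocker on, then the blue button, then the green, each to its hard stop by about 10 s, and did not touch the red stop or the loose items.

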